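# Moisture check on the large jar

## Task

Take the moisture meter from its cradle and press its sprung nose squarely on the middle of the raised pale clay test button on the larger of the two jars: gently, with about 5 N, held steady for two seconds. Then lay the meter back in its cradle as it was, screen up and nose the same way, and let go. Do not shove the jar or press hard on it, keep the hand and arm off the jars, and leave the small jar, the cup and the brush alone.

Things in the scene. Friction and masses are not known exactly. Their poses are not given: they have to be found in the camera images.
- meter: Hand-held meter, 0.25 kg: grey case 120 x 34 x 32 mm (x, y, z), screen on top, black collar 26 mm across at the front, steel nose rod 11 mm across with a round end. Origin: centre of the case's underside; grip across y at this x, between the saddles. x points out along the nose (axis at z = 16 mm), z up through the screen.
- nose_tip (a point): Very end of the meter's nose, 104 mm ahead of the meter's origin along x, 16 mm up, while the nose is out. Axes like the meter's. The nose slides back into the case on a spring: it starts to move at 1.5 N, then takes 2.5 N more per mm; fully in after 6 mm (16.5 N).
- cradle: Fixed wooden cradle, base 120 x 70 x 6 mm. Origin: centre of its underside, on the table; x points the way the nose lies. Two saddles, 18 mm long, centred 43 mm ahead and behind, tops 30 mm up: the meter rests there, its origin 30 mm above the cradle's, axes parallel. Side lips 12 mm higher, 44 mm apart inside. The 68 mm gap between the saddles is free for the fingers.
- jar_large: The larger terracotta jar, standing loose on the table, about 1.8 kg, 200 mm tall, 168 mm across at its widest (85 mm up), foot 110 mm across, neck 80 mm, rim 96 mm. Origin: centre of its underside; z up; its test button is on the -x side of the shoulder.
- jar_large_spot (a point): Point on the large jar's sloping shoulder under the middle of its button, 68 mm from the jar's axis, 139 mm up. z points straight out of the wall, 30 degrees above level. The button: flat round disc of pale clay, 30 mm across, centred on this z and square to it; its face stands 3 to 14 mm proud of this point (differs every time, not reported: find it by touch).
- jar_small: The smaller jar of the same form and clay: 144 mm tall, 121 mm across, about 0.8 kg, with a 24 mm pale button of its own. Origin: centre of its underside. Not to be touched.
- glaze_cup: White ceramic cup, 72 mm across, 75 mm tall. Origin: centre of its underside. Bystander.
- brush: Brush 190 mm long lying on the table. Origin: under its middle. Bystander.
Things that resemble listed ones, but are neither listed nor needed, are in the scene too. Several things have the shape of the meter; the one meant has the colours described above.

How it is judged:
On the way:
1. the meter's nose presses the large jar's button with 3 to 7.5 N, within 7 mm of its middle and 10 degrees of square, still, for 1.5 s (contact force between meter and jar_large between 3 and 7.5 N and x of nose_tip in the frame of jar_large_spot between -0.007 and 0.007 m and y of nose_tip in the frame of jar_large_spot between -0.007 and 0.007 m and angle between the x axis of meter and the z axis of jar_large_spot, either way round below 0.17 rad and linear speed of meter below 0.02 m/s), for 1.5 s.
At the end, for the whole second after the job is handed in: The meter lies released and at rest in its cradle, screen up (within 7 degrees), nose the same way as at first, on both saddles (15 mm along, 8 mm across, 4 mm in height); the jars stand within 10 mm of where they were, cup and brush within 20 mm (x of meter in the frame of cradle between -0.015 and 0.015 m and y of meter in the frame of cradle between -0.008 and 0.008 m and z of meter in the frame of cradle between 0.026 and 0.034 m and angle between meter's own z axis and vertical below 0.12 rad and x of nose_tip in the frame of cradle above 0.08 m and linear speed of meter below 0.01 m/s and distance of each of jar_large, jar_small from where it was at the start of the episode below 0.01 m and angle between jar_large's own z axis and vertical below 0.05 rad and distance of each of glaze_cup, brush from where it was at the start of the episode below 0.02 m); the robot touches nothing.
It fails at once if the large jar is pressed harder than 15 N (contact force between meter and jar_large above 15 N).
It fails at once if the large jar is shoved more than 10 mm (distance of jar_large from where it was at the start of the episode above 0.01 m).
It fails at once if the robot itself touches a jar (contact force between any of the fingers, the arm and jar_large above 1 N or contact force between any of the fingers, the arm and jar_small above 1 N).
It fails at once if the meter touches the small jar (contact force between meter and jar_small above 0.5 N).
It fails at once if the small jar, the cup or the brush is disturbed (distance of jar_small from where it was at the start of the episode above 0.01 m or distance of any of glaze_cup, brush from where it was at the start of the episode above 0.02 m).
It also fails if it takes over 54 s, if anything falls off the work surface, if the arm or the gripper's body presses on something with over 40 N, if the wrist force passes 120 N, or if a joint passes its speed limit or range.

## Robot

A 6-joint arm with a two-finger parallel gripper is mounted at the origin on the work surface. World frame = base frame: x ahead of the robot, y to its left, z up, the work surface at z = 0. Lengths are in m, angles in rad, forces in N, time in s.
With the tool pointing down it reaches from about 0.375 to 0.975 m from the base axis. Payload 3.8 kg.
Tool frame: the origin (TCP) lies at the very end of the fingers, on their centre line; the grasp point (between the pads) lies 19 mm behind it; y points along the fingers, x is the direction in which the jaws open and shut, and the axes are right-handed (so a half turn about y gives the same grasp; the last joint's range is limited). The gripper opens to 85 mm and grips with 20 to 120 N. Pads are 22 mm wide; open, the fingers measure 114 mm over their backs; the gripper's body (76 mm by 85 mm) begins 54 mm behind the grasp point. The pads swing forward as they close: fully open they stand 13 mm farther back than shut.
Start: joints at [1.178, 0.264, 1.604, -0, 1.274, -0.037], TCP at [0.235, 0.633, 0.231] pointing down, gripper open.
Joint ranges: [-2.63, 2.63], [-0.94, 2.18], [0.31, 2.57], [-1.31, 4.45], [0, 2.66], [-2.55, 2.55]. Speed limits (rad/s): [2.57, 2.57, 3.14, 3.14, 3.14, 3.14].

## Interface

Orientations are given as a rotation vector (axis times angle).
In Python, from workcell import bot, cams gives the robot as it stands.
- The arm moves only by the tool play_rows, never from a script. Its argument "motion" is a list of rows, each a list of 2 entries, a list of its own where there are three numbers: the shift along the world's x, y, z normalised to -1 to 1, where 1 is 400 mm, then the turn, a rotation vector about the world's x, y, z normalised to -1 to 1, where 1 is pi/4 rad. In form: [[[tx, ty, tz], [ax, ay, az]], ...]. A call has 1 to 10 rows; each row is the pose to reach, as a shift and turn from the pose commanded when the call began; what a row does not reach only later rows make up. A row lasts 1/8 s, in which the tool goes at most 62.5 mm and 10.7 degrees, less where a joint would pass 70% of its speed; a pose out of reach is approached as far as the arm can. A call with a number of a shift or a turn outside -1 to 1 is refused whole. A call with a gripper value outside its range is refused whole. "gripper" is the closure, from 0 (fully open) to 1 (shut), set as the call begins (left out, the last holds). The fingers move at their own pace and stop on an object; "squeeze" is the grip in N (left out, the last holds). Time passes only in rows, so rows that repeat a pose let the fingers close. It gives the time, the measured TCP pose, the force and the opening at its end, in the units of the state.
- bot.read_state(): the state, without advancing time (a new reading comes with each control period).
- cams.read_camera(name): name is "scene" or "side" or "wrist"; returns (picture, depth): 384x512x3 uint8, red, green, blue; 384x512 float32, m along the optical axis (not along the pixel's ray), 0 where there is no reading.
- cams.calibration(name): a dict with "mtx" (3x3 intrinsics, pixels), "k1" (the pictures are not rectified: a ray, as slopes to the right and down, at radius r is drawn at 1 + k1 r^2 times it, then the intrinsics apply), "R" (3x3) and "t" (3): a world point X has camera coordinates R X + t; the wrist camera has in their place "tool_from_camera" (4x4, takes a point from camera to tool coordinates, whose origin is the TCP and whose axes are the tool frame's). Camera axes: x right, y down, z forward; pixel columns grow to the right and rows downward; lengths in m; the calibration is good to about 2 mm. A picture is of the moment at which its call begins: read the wrist's pose just before it. calibration takes no time and is no camera call.
- bot.finish_job(): hands the job in, once; it reports no verdict.
Trained networks look in the newest picture that a camera, given by its name, has taken for a name from the list of things; names that differ only in an ending like _2 or _b are one class to them, and where a whole thing is asked for, a point or a joint stands for the part that bears it (a point fixed in the world has none). Each returns a list of dicts, best first, with "conf" (0 to 1); they miss things now and then, are a little off and sometimes report something else, mostly with a low value. They report only what shows in the picture. A call takes as long as a camera call. They do not tell look-alikes from the thing itself.
- cams.recognise(camera, label): "xyz" ([x, y, z] in m, in the coordinates of the camera as it stood for that picture, good to about 4 mm: the middle of the surface that is visible of it).
- cams.regions_of(camera, label): "mask" (384x512 bool, what is visible of it).
- cams.mark_of(camera, label): "xyz" ([x, y, z] in m, in the coordinates of the camera as it stood for that picture, good to about 4 mm: a listed point, or the origin of a listed thing).
The state is a dict: "time": time; "q": joint angles; "joint_vel": joint speeds; "joint_torque": joint torques, N m; "tool_pos": TCP position; "tcp_rot": TCP orientation; "wrist_force": force on the tool from outside, world axes, zero at the start; "torque": the same for the moment, N m; "width": opening from 0.0 (shut) to 1.0 (fully open).
Only numpy, scipy, OpenCV 4.12 (cv2) and the standard library are available. Lean on these libraries where they do the work, as an engineer would, in place of code of your own. Each camera call takes 0.05 s, during which the arm holds its last target.

## Working session

There is one attempt and no reset: what is moved stays moved. The work goes in short steps, Python scripts to look and compute and a tool call to move; the robot and the scene stay as the last step left them, time stands still between calls to the robot, and variables do not carry over. Pictures are saved under pics/ and viewed, and the job is handed in when it is done.

Besides the shell and the picture viewer there is one more tool, called after "Call:" by a JSON object that holds its "op" and its "data", one argument or row to a line. play_rows: Moves the arm, as the interface text tells. Its arguments: {"type":"object","properties":{"motion":{"type":"array","items":{"type":"array"}},"gripper":{"type":"number"},"squeeze":{"type":"number"}},"required":["motion"]}

```bash
ls; mkdir -p pics; python3 - <<'E'
from workcell import bot,cams
import cv2
s=bot.read_state();print(s)
for n in ["scene","side","wrist"]:
    p,d=cams.read_camera(n);cv2.imwrite(f"pics/{n}0.png",p[:,:,::-1]);print(n,cams.calibration(n))
E
```

```text
pics
{'time': 0.0, 'q': array([ 1.17812393e+00,  2.64769146e-01,  1.60540250e+00, -2.21716620e-06,
        1.27366969e+00, -3.69243815e-02]), 'joint_vel': array([ 0.00128183, -0.00064747,  0.00029276, -0.0002641 , -0.00087705,
        0.00052161]), 'joint_torque': array([-1.14154056e-03, -5.15116274e+01, -3.67310965e+01,  1.05039981e-04,
        1.28384319e-02, -5.82606475e-06]), 'tool_pos': array([0.23483309, 0.63204912, 0.22993584]), 'tcp_rot': array([-1.35800328, -0.94187705,  0.94500286]), 'wrist_force': array([-0.19522033, -0.72920413,  0.07412239]), 'torque': array([-0.03181299,  0.00205535,  0.01706867]), 'width': 0.9978699342999049}
scene {'mtx': array([[405.12613067,   0.        , 254.87687751],
       [  0.        , 405.12613067, 191.25972715],
       [  0.        ,   0.        ,   1.        ]]), 'k1': 0.04049563887912327, 'R': array([[ 0.08727411,  0.99609731, -0.01316759],
       [ 0.72326075, -0.0724477 , -0.68676431],
       [-0.68503804,  0.05041314, -0.72676089]]), 't': array([-0.03096671, -0.24587398,  1.62509339])}
side {'mtx': array([[413.83143227,   0.        , 25
[... 206 characters left out ...]
0.43861988, -0.46294916, -0.77025364],
       [ 0.54720069,  0.54231082, -0.6375503 ]]), 't': array([-0.34626269,  0.30123064,  1.02719039])}
wrist {'mtx': array([[283.43978882,   0.        , 256.06834902],
       [  0.        , 283.43978882, 191.53587769],
       [  0.        ,   0.        ,   1.        ]]), 'k1': 0.022360923127747574, 'tool_from_camera': array([[ 9.99999479e-01,  7.22795376e-04, -7.20696486e-04,
        -5.72794727e-04],
       [ 8.94847496e-04, -2.81163791e-01,  9.59659378e-01,
        -1.41866734e-01],
       [ 4.91003604e-04, -9.59659523e-01, -2.81164291e-01,
         7.19621040e-02],
       [ 0.00000000e+00,  0.00000000e+00,  0.00000000e+00,
         1.00000000e+00]])}
```

View pics/scene0.png

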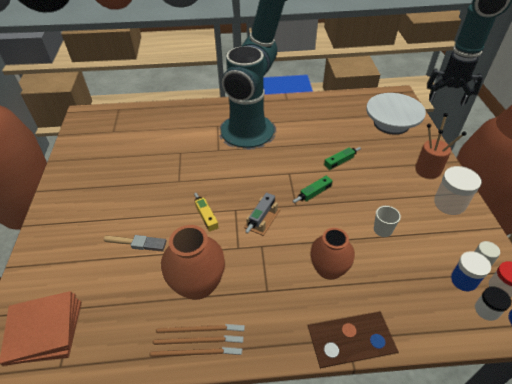

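View pics/side0.png

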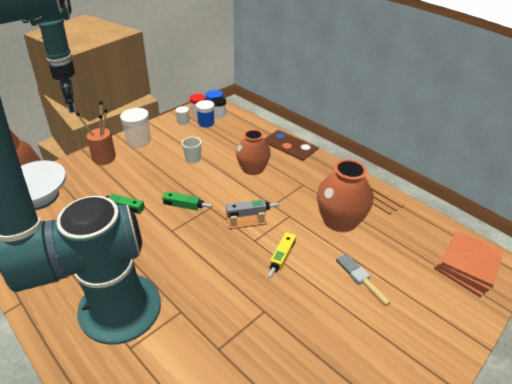

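View pics/wrist0.png

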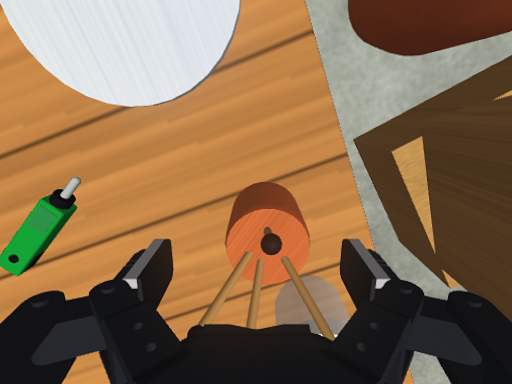

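```bash
cat > h.py <<'E'
import numpy as np,cv2
from workcell import bot,cams
from scipy.spatial.transform import Rotation as Ro
def cal(n):
    c=cams.calibration(n)
    if n=="wrist":
        s=bot.read_state();R=Ro.from_rotvec(s["tcp_rot"]).as_matrix();T=c["tool_from_camera"]
        A=R@T[:3,:3];b=R@T[:3,3]+s["tool_pos"]
    else:
        A=c["R"].T;b=-c["R"].T@c["t"]
    return c["mtx"],c["k1"],A,b
def world(n,d,cl):
    K,k1,A,b=cl
    v,u=np.mgrid[:384,:512].astype(float)
    p=np.stack([u.ravel(),v.ravel()],1)[:,None]
    x=cv2.undistortPoints(p,K,np.array([k1,0,0,0,0.]))[:,0]
    z=d.ravel()
    P=np.c_[x*z[:,None],z]
    W=(P@A.T+b).reshape(384,512,3); W[d<=0]=np.nan
    return W
def look(n):
    cl=cal(n);p,d=cams.read_camera(n)
    return p,d,world(n,d,cl),cl
E
python3 - <<'E'
from h import *
from scipy.optimize import least_squares
for n in ["scene","side"]:
    p,d,W,cl=look(n)
    np.savez(f"{n}0.npz",p=p,W=W)
    for l in ["meter","nose_tip","cradle","jar_large","jar_large_spot","jar_small","glaze_cup","brush"]:
        for o in cams.mark_of(n,l)[:5]:
            print(n,l,round(o["conf"],2),np.round(cl[2]@np.array(o["xyz"])+cl[3],3))
print(bot.read_state()["time"])
E
```

```text
scene meter 0.89 [ 0.437 -0.162  0.002]
scene meter 0.79 [0.462 0.012 0.028]
scene meter 0.66 [0.358 0.208 0.002]
scene meter 0.62 [ 0.22   0.32  -0.001]
scene meter 0.27 [ 0.552 -0.042  0.047]
scene nose_tip 0.51 [ 0.55  -0.044  0.046]
scene nose_tip 0.42 [0.414 0.119 0.016]
scene jar_large 0.95 [ 0.674 -0.192 -0.   ]
scene jar_large_spot 0.71 [ 0.606 -0.179  0.138]
scene jar_small 0.9 [ 0.665  0.188 -0.002]
scene glaze_cup 0.63 [ 0.543  0.385 -0.002]
scene brush 0.96 [ 0.517 -0.385 -0.002]
scene brush 0.7 [0.666 0.187 0.002]
side meter 0.84 [0.358 0.207 0.002]
side meter 0.82 [0.464 0.016 0.031]
side meter 0.7 [ 0.437 -0.164 -0.   ]
side meter 0.6 [ 0.22   0.322 -0.002]
side nose_tip 0.62 [ 0.55  -0.043  0.046]
side nose_tip 0.58 [ 0.341 -0.199  0.016]
side nose_tip 0.5 [0.414 0.121 0.016]
side cradle 0.96 [ 0.46   0.015 -0.   ]
side jar_large 0.57 [ 0.675 -0.192  0.004]
side jar_large_spot 0.78 [ 0.611 -0.179  0.14 ]
side jar_small 0.94 [0.661 0.191 0.002]
side glaze_cup 0.94 [0.545 0.385 0.001]
side brush 0.7 [ 0.521 -0.381 -0.   ]
1.05
```

```bash
python3 - <<'E'
import cv2
a=cv2.imread("pics/scene0.png")[170:300,150:370];b=cv2.imread("pics/side0.png")[130:260,200:400]
cv2.imwrite("pics/ca.png",cv2.resize(a,None,fx=3.5,fy=3.5,interpolation=2));cv2.imwrite("pics/cb.png",cv2.resize(b,None,fx=3.5,fy=3.5,interpolation=2))
E
```

```text
(no output)
```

View pics/ca.png

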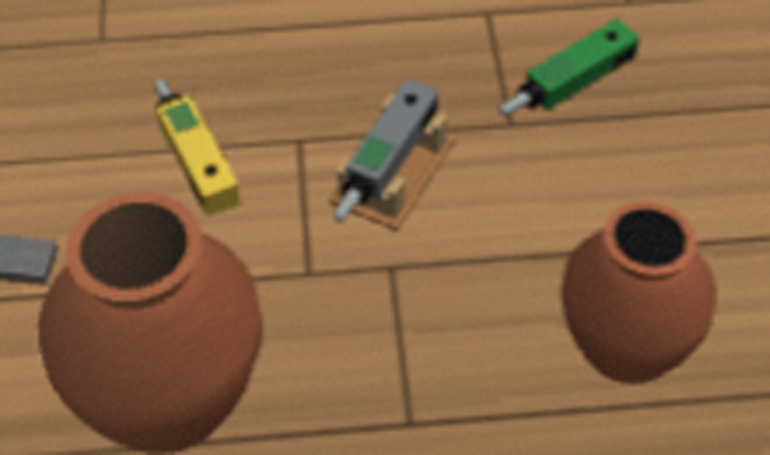

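View pics/cb.png

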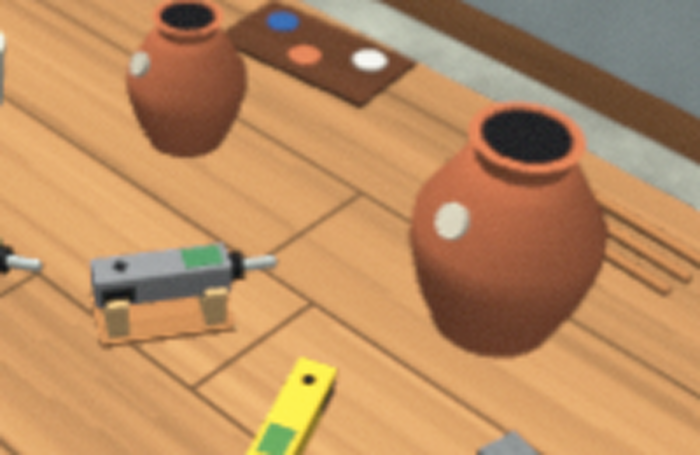

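```bash
python3 - <<'E'
from h import *
from scipy.optimize import least_squares
for n in ["scene","side"]:
    f=np.load(n+"0.npz");p=f["p"].astype(float);W=f["W"]
    x,y,z=W[...,0],W[...,1],W[...,2]
    # meter top
    m=(abs(x-.462)<.08)&(abs(y-.014)<.07)&(z>.056)&(z<.070)
    P=W[m];r=cv2.minAreaRect((P[:,:2]*1000).astype(np.float32));print(n,"top",m.sum(),np.median(P[:,2]),r)
    c=P[:,:2].mean(0);w=np.linalg.svd(P[:,:2]-c,full_matrices=False)[2][0];print(c,np.degrees(np.arctan2(w[1],w[0])))
    t=(abs(x-.5)<.3)&(abs(y)<.2)&(abs(z)<.012);print("table z",np.median(z[t]))
    # nose
    m=(abs(x-.54)<.03)&(abs(y+.038)<.03)&(z>.03)&(z<.07); print("nose",m.sum(),W[m].mean(0) if m.any() else 0, W[m][:, 0].max(),W[m][:,1].min())
    # jar
    m=(np.hypot(x-.674,y+.192)<.11)&(z>.03)&(z<.215)
    sat=p.max(2)-p.min(2)
    b=m&(sat<45)&(p.min(2)>100)&(z>.1)&(z<.18)
    print("button",b.sum(),W[b].mean(0) if b.any() else 0)
    if b.sum()>10:
        Q=W[b];cc=Q.mean(0);print("normal",np.linalg.svd(Q-cc)[2][2],"ext",Q.min(0),Q.max(0))
        uu=np.argwhere(b);print(uu.min(0),uu.max(0))
    j=m&~b&(z>.04)&(z<.11);Q=W[j]
    hs=np.linspace(.03,.21,19)
    def res(v):
        return np.hypot(Q[:,0]-v[0],Q[:,1]-v[1])-np.interp(Q[:,2],[.04,.055,.07,.085,.1,.11],v[2:])
    s=least_squares(res,[.674,-.192]+[.08]*6,loss="soft_l1",f_scale=.002);print("axis",s.x.round(4),np.sqrt(np.mean(s.fun**2)))
E
```

```text
scene top 337 0.06092312077603257 ((468.3938293457031, 8.388481140136719), (34.16035461425781, 133.93531799316406), 56.995357513427734)
[0.46817613 0.00975735] -33.0016311151815
table z -0.0007564663105701364
nose 99 [ 0.52562268 -0.0257357   0.05092348] 0.5508236494060651 -0.046021621938143895
button 0 0
axis [ 0.6756 -0.193   0.0716  0.0758  0.0796  0.0831  0.0826  0.0823] 0.0007357056012205447
side top 355 0.06193766815399471 ((466.10711669921875, 9.96530532836914), (37.10026168823242, 131.84812927246094), 56.44039535522461)
[0.46079956 0.01019689] 146.9500184035071
table z 0.00010188537596816927
nose 56 [ 0.52602106 -0.0316173   0.05202537] 0.5458771261580256 -0.04416945114528614
button 69 [ 0.60380493 -0.17887779  0.1429448 ]
normal [-0.8684868   0.08187308  0.48890436] ext [ 0.5966644  -0.19059033  0.13115672] [ 0.61110331 -0.16534761  0.15600942]
[188 325] [197 333]
axis [ 0.6737 -0.1925  0.0712  0.0754  0.0789  0.0824  0.0821  0.0814] 0.0014489146334039937
```

```bash
cat >> h.py <<'E'
def meterR(yaw,pitch): # deg, nose-down pitch
    return (Ro.from_euler('z',yaw,degrees=True)*Ro.from_euler('y',pitch,degrees=True)).as_matrix()
def toolR(Rm,s): # tool x=s*meter y, y=-meter z
    x=s*Rm[:,1];y=-Rm[:,2];return np.c_[x,y,np.cross(x,y)]
def delta(p,R,s=None):
    s=s or bot.read_state()
    R0=Ro.from_rotvec(s["tcp_rot"])
    return (np.array(p)-s["tool_pos"])/.4,(Ro.from_matrix(R)*R0.inv()).as_rotvec()/(np.pi/4)
E
python3 - <<'E'
from h import *
s=bot.read_state();print(Ro.from_rotvec(s["tcp_rot"]).as_matrix().round(3),s["time"])
for g in(1,-1):
    print(g,*[a.round(4) for a in delta([.462,.0125,.2],toolR(meterR(-33,0),g))])
    print(g,toolR(meterR(-33,0),g).round(2))
E
```

```text
[[ 0.348  0.    -0.937]
 [ 0.937 -0.     0.348]
 [-0.    -1.    -0.   ]] 1.05
1 [ 0.5672 -1.5506 -0.0781] [ 0.      0.     -0.2804]
1 [[ 0.54 -0.   -0.84]
 [ 0.84  0.    0.54]
 [ 0.   -1.    0.  ]]
-1 [ 0.5672 -1.5506 -0.0781] [-0.      0.      3.7196]
-1 [[-0.54 -0.    0.84]
 [-0.84  0.   -0.54]
 [-0.   -1.   -0.  ]]
```

Call:
{"op": "play_rows", "data": {
  "motion": [
    [[0.0, 0.0, 0.08], [0, 0, 0]],
    [[0.05, -0.14, 0.08], [0, 0, -0.03]],
    [[0.11, -0.29, 0.08], [0, 0, -0.06]],
    [[0.17, -0.44, 0.08], [0, 0, -0.09]],
    [[0.22, -0.59, 0.08], [0, 0, -0.12]],
    [[0.28, -0.74, 0.08], [0, 0, -0.16]],
    [[0.33, -0.88, 0.08], [0, 0, -0.2]],
    [[0.37, -1.0, 0.08], [0, 0, -0.22]]
  ],
  "gripper": 0
}}

```text
time: 2.05
tool_pos: [0.3836, 0.2307, 0.2637]
tcp_rot: [-1.415, -0.812, 0.81]
wrist_force: [0.7, 0.3, 0.6]
width: 0.999
```

```bash
python3 - <<'E'
from h import *
s=bot.read_state();print(s["tool_pos"],s["time"],s["q"])
print(*[a.round(4) for a in delta([.462,.0125,.2],toolR(meterR(-33,0),1))])
E
```

```text
[0.38358232 0.23071496 0.26367118] 2.05 [ 4.86086212e-01 -1.99648156e-01  2.02194474e+00 -3.17809244e-04
  1.31803868e+00 -5.55218024e-01]
[ 0.196  -0.5455 -0.1592] [-0.0004  0.0016 -0.0593]
```

Call:
{"op": "play_rows", "data": {
  "motion": [
    [[0.05, -0.14, 0], [0, 0, -0.02]],
    [[0.1, -0.29, -0.05], [0, 0, -0.04]],
    [[0.15, -0.43, -0.1], [0, 0, -0.06]],
    [[0.196, -0.546, -0.16], [0, 0, -0.06]],
    [[0.196, -0.546, -0.16], [0, 0, -0.06]]
  ]
}}

```text
time: 2.68
tool_pos: [0.4607, 0.0112, 0.1972]
tcp_rot: [-1.428, -0.768, 0.774]
wrist_force: [-0.3, -0.4, -0.5]
width: 0.998
```

```bash
python3 - <<'E'
from h import *
p,d,W,cl=look("wrist");cv2.imwrite("pics/w1.png",p[:,:,::-1])
np.savez("w1.npz",p=p,W=W)
s=bot.read_state();print(s["tool_pos"],s["time"])
x,y,z=W[...,0],W[...,1],W[...,2]
m=(abs(x-.462)<.08)&(abs(y-.014)<.07)&(z>.059)&(z<.070)
P=W[m];r=cv2.minAreaRect((P[:,:2]*1000).astype(np.float32));print("top",m.sum(),np.median(P[:,2]),r)
print(*[a.round(4) for a in delta([.462,.0125,.022],toolR(meterR(-33,0),1))])
E
```

```text
[0.46097507 0.0129764  0.19835594] 2.725
top 3747 0.061382333569740655 ((464.34661865234375, 10.835147857666016), (33.78676986694336, 129.62539672851562), 57.07194900512695)
[ 0.0026 -0.0012 -0.4409] [-0.0005 -0.003   0.0049]
```

View pics/w1.png

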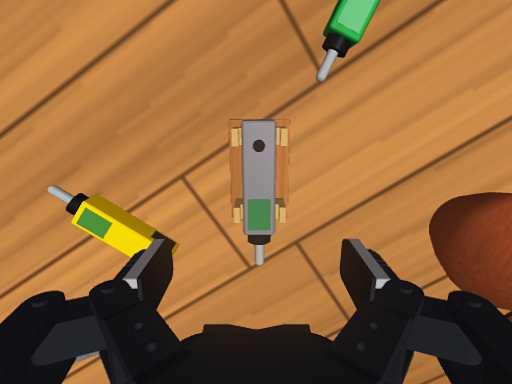

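Call:
{"op": "play_rows", "data": {
  "motion": [
    [[-0.002, 0.002, -0.12], [0, 0, 0]],
    [[-0.002, 0.002, -0.25], [0, 0, 0]],
    [[-0.002, 0.002, -0.36], [0, 0, 0]],
    [[-0.002, 0.002, -0.42], [0, 0, 0]],
    [[-0.002, 0.002, -0.442], [0, 0, 0]],
    [[-0.002, 0.002, -0.442], [0, 0, 0]],
    [[-0.002, 0.002, -0.442], [0, 0, 0]]
  ]
}}

```text
time: 3.6
tool_pos: [0.4623, 0.0155, 0.0241]
tcp_rot: [-1.429, -0.778, 0.774]
wrist_force: [0.1, 1.0, 0.4]
width: 0.999
```

```bash
python3 - <<'E'
from h import *
p,d,W,cl=look("wrist");cv2.imwrite("pics/w2.png",p[:,:,::-1])
s=bot.read_state();print(s["tool_pos"],s["time"],s["wrist_force"])
print(*[a.round(4) for a in delta([.461,.0131,.022],toolR(meterR(-33,0),1))])
E
```

```text
[0.46225291 0.01538703 0.02407739] 3.65 [ 0.07617688 -0.18804113 -0.62303829]
[-0.0031 -0.0057 -0.0052] [ 0.      0.004  -0.0008]
```

View pics/w2.png

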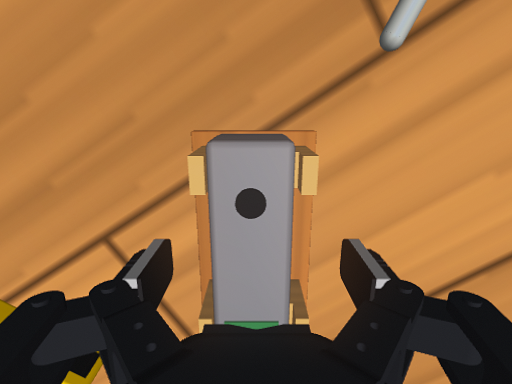

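Call:
{"op": "play_rows", "data": {
  "motion": [
    [[-0.003, -0.005, -0.004], [0, 0, 0]],
    [[-0.003, -0.005, -0.004], [0, 0, 0]]
  ]
}}

```text
time: 3.9
tool_pos: [0.4596, 0.0129, 0.0212]
tcp_rot: [-1.428, -0.776, 0.775]
wrist_force: [0.2, -0.3, 0.5]
width: 1.0
```

Call:
{"op": "play_rows", "data": {
  "motion": [
    [[0, 0, 0], [0, 0, 0]],
    [[0, 0, 0], [0, 0, 0]],
    [[0, 0, 0], [0, 0, 0]],
    [[0, 0, 0], [0, 0, 0]],
    [[0, 0, 0], [0, 0, 0]],
    [[0, 0, 0], [0, 0, 0]]
  ],
  "gripper": 1,
  "squeeze": 60
}}

```text
time: 4.65
tool_pos: [0.4598, 0.0131, 0.021]
tcp_rot: [-1.428, -0.776, 0.775]
wrist_force: [0.2, -0.4, 2.8]
width: 0.391
```

```bash
python3 - <<'E'
from h import *
s=bot.read_state();print(s["tool_pos"],s["time"],s["wrist_force"],s["width"],s["joint_vel"])
np.save("grasp.npy",np.r_[s["tool_pos"],s["tcp_rot"]])
p,d,W,cl=look("wrist");cv2.imwrite("pics/w3.png",p[:,:,::-1])
E
```

```text
[0.45982369 0.01313959 0.02104617] 4.65 [ 0.17619566 -0.36294035  2.81764465] 0.39121277757124234 [-0.00021088 -0.00170652  0.00067542  0.00126461 -0.0008533  -0.00192372]
```

View pics/w3.png

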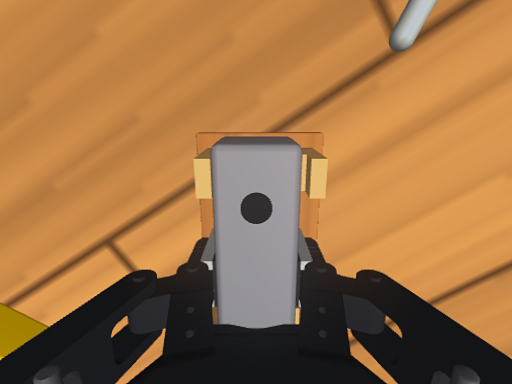

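Call:
{"op": "play_rows", "data": {
  "motion": [
    [[0, 0, 0.03], [0, 0, 0]],
    [[0, 0, 0.1], [0, 0, 0]],
    [[0, 0, 0.22], [0, 0, 0]],
    [[0, 0, 0.36], [0, 0, 0]],
    [[0, 0, 0.5], [0, 0, 0]],
    [[0, 0, 0.6], [0, 0, 0]],
    [[0, 0, 0.6], [0, 0, 0]]
  ]
}}

```text
time: 5.58
tool_pos: [0.4616, 0.013, 0.2653]
tcp_rot: [-1.432, -0.782, 0.77]
wrist_force: [0.2, 0.5, -2.6]
width: 0.386
```

```bash
cat >> h.py <<'E'
def MinT(o=(.461,.0131,.030),yaw=-33,pitch=0):
    g=np.load("grasp.npy");Rt=Ro.from_rotvec(g[3:]).as_matrix();Rm=meterR(yaw,pitch)
    return Rt.T@Rm, Rt.T@(np.array(o)-g[:3])
SP=np.array([.608,-.1795,.139])
def press(dist,yaw=-11,pitch=30,sp=SP,lat=(0,0)):
    # tip at sp + dist*normal
    Rm=meterR(yaw,pitch);A,b=MinT();Rt=Rm@A.T
    tip=sp-dist*Rm[:,0]
    o=tip-Rm@np.array([.104,0,.016]);return o-Rt@b,Rt
def tip():
    s=bot.read_state();Rt=Ro.from_rotvec(s["tcp_rot"]).as_matrix();A,b=MinT();Rm=Rt@A
    return s["tool_pos"]+Rt@b+Rm@np.array([.104,0,.016]),Rm
E
python3 - <<'E'
from h import *
s=bot.read_state();print(s["tool_pos"],s["time"],s["wrist_force"],s["width"])
for d in (.1,.045):
  p,R=press(d);print(p,R[:,1],*[a.round(4) for a in delta(p,R)])
E
```

```text
[0.46161876 0.01304888 0.26526126] 5.575 [ 0.1757107   0.51051096 -2.60784095] 0.3857435750548228
[ 0.42135614 -0.14383894  0.2198934 ] [-0.4904212   0.09561954 -0.86622396] [-0.1007 -0.3922 -0.1134] [0.2499 0.6314 0.4785]
[ 0.46811242 -0.15292744  0.1923934 ] [-0.4904212   0.09561954 -0.86622396] [ 0.0162 -0.4149 -0.1822] [0.2499 0.6314 0.4785]
```

Call:
{"op": "play_rows", "data": {
  "motion": [
    [[-0.02, -0.08, 0], [0.05, 0.13, 0.1]],
    [[-0.04, -0.16, 0], [0.1, 0.26, 0.2]],
    [[-0.06, -0.24, -0.03], [0.15, 0.38, 0.29]],
    [[-0.08, -0.32, -0.07], [0.2, 0.51, 0.38]],
    [[-0.1, -0.392, -0.113], [0.25, 0.631, 0.479]],
    [[-0.1, -0.392, -0.113], [0.25, 0.631, 0.479]],
    [[-0.1, -0.392, -0.113], [0.25, 0.631, 0.479]],
    [[-0.1, -0.392, -0.113], [0.25, 0.631, 0.479]]
  ]
}}

```text
time: 6.58
tool_pos: [0.4196, -0.143, 0.2163]
tcp_rot: [-0.868, -0.714, 1.248]
wrist_force: [-0.2, 0.1, -0.7]
width: 0.391
```

```bash
python3 - <<'E'
from h import *
s=bot.read_state();print(s["tool_pos"],s["time"],s["q"],s["wrist_force"],s["width"])
for d in (.1,.045):
  p,R=press(d);print(*[a.round(4) for a in delta(p,R)])
t,Rm=tip();print(t,Rm)
for n in ["scene","side","wrist"]:
    p,d,W,cl=look(n);cv2.imwrite(f"pics/{n}2.png",p[:,:,::-1]);np.savez(f"{n}2.npz",p=p,W=W)
    for l in ["nose_tip","jar_large_spot"]:
        for o in cams.mark_of(n,l)[:4]:
            print(n,l,round(o["conf"],2),np.round(cl[2]@np.array(o["xyz"])+cl[3],4))
E
```

```text
[ 0.41956025 -0.14302912  0.21625729] 6.575 [-0.32802117  0.20136463  1.79859363 -0.0726701   1.66501817 -1.69628337] [-0.16578098  0.058306   -0.72901711] 0.39051334108855873
[ 0.0045 -0.002   0.0091] [ 0.003  -0.007  -0.0035]
[ 0.1214 -0.0247 -0.0597] [ 0.003  -0.007  -0.0035]
[ 0.52107402 -0.16196126  0.18485201] [[ 0.84781262  0.18811747  0.49580801]
 [-0.16410467  0.98214085 -0.09202725]
 [-0.50426523 -0.00334255  0.86354236]]
scene nose_tip 0.51 [0.4152 0.117  0.0166]
scene nose_tip 0.4 [ 0.5228 -0.165   0.1873]
scene jar_large_spot 0.72 [ 0.607  -0.178   0.1349]
side nose_tip 0.44 [0.4092 0.1219 0.0163]
side nose_tip 0.4 [ 0.3404 -0.2007  0.0159]
side jar_large_spot 0.87 [ 0.6089 -0.1795  0.1365]
wrist nose_tip 0.68 [0.4083 0.1206 0.0159]
wrist nose_tip 0.66 [ 0.3398 -0.2024  0.0123]
```

View pics/side2.png

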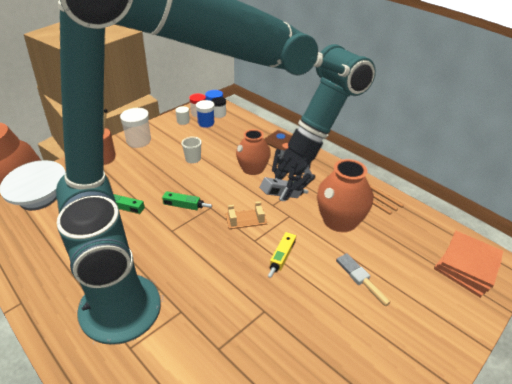

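View pics/wrist2.png

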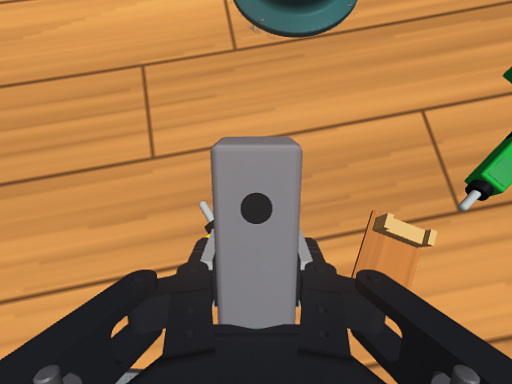

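View pics/scene2.png

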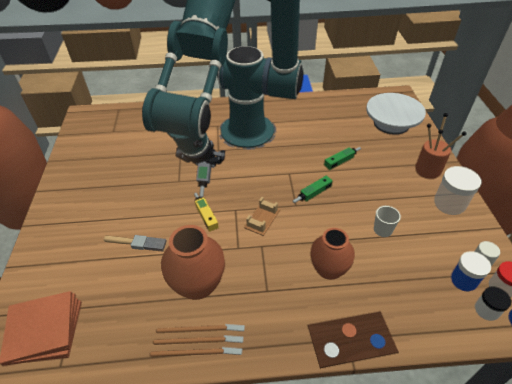

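```bash
python3 - <<'E'
from h import *
for i in range(4):
    p,d,W,cl=look("side" if i%2 else "scene");s=bot.read_state();print(s["tool_pos"].round(4),tip()[0].round(4),s["wrist_force"].round(2))
for n in ["scene","side"]:
    f=np.load(n+"2.npz");W=f["W"];p=f["p"]
    m=(np.linalg.norm(W-np.array([.515,-.161,.19]),axis=2)<.035)
    Q=W[m];print(n,m.sum());
    if m.sum()>3:
        a=np.array([.85,-.165,-.5]);k=(Q@a).argsort();print(Q[k[-12:]].round(4))
    sat=p.max(2).astype(int)-p.min(2)
    x,y,z=W[...,0],W[...,1],W[...,2]
    b=(sat<45)&(p.min(2)>100)&(np.hypot(x-.674,y+.192)<.11)&(z>.1)&(z<.18);print("button",b.sum(),W[b].mean(0))
i=cv2.imread("pics/side2.png")[140:240,240:390];cv2.imwrite("pics/cs2.png",cv2.resize(i,None,fx=5,fy=5,interpolation=2))
i=cv2.imread("pics/scene2.png")[140:240,150:270];cv2.imwrite("pics/cs3.png",cv2.resize(i,None,fx=5,fy=5,interpolation=2))
E
```

```text
[ 0.4196 -0.1436  0.2158] [ 0.521  -0.1626  0.1843] [ 0.46  0.48 -1.83]
[ 0.4195 -0.1437  0.2157] [ 0.521  -0.1626  0.1842] [ 0.74 -0.8  -2.16]
[ 0.4195 -0.1437  0.2157] [ 0.521  -0.1627  0.1841] [-0.28  0.74 -3.17]
[ 0.4195 -0.1437  0.2156] [ 0.521  -0.1627  0.184 ] [ 0.32  1.11 -1.72]
scene 88
[[ 0.5163 -0.1616  0.1917]
 [ 0.5177 -0.1668  0.1938]
 [ 0.5199 -0.1588  0.1912]
 [ 0.5197 -0.1616  0.1913]
 [ 0.5213 -0.1641  0.1933]
 [ 0.5205 -0.1669  0.1927]
 [ 0.5203 -0.1592  0.1876]
 [ 0.52   -0.1647  0.1879]
 [ 0.522  -0.1618  0.1897]
 [ 0.5203 -0.1674  0.1885]
 [ 0.5231 -0.1621  0.1868]
 [ 0.5237 -0.1647  0.1878]]
button 0 [nan nan nan]
side 30
[[ 0.5118 -0.1607  0.1984]
 [ 0.5121 -0.1641  0.1969]
 [ 0.5109 -0.1654  0.1949]
 [ 0.5113 -0.1654  0.1912]
 [ 0.5161 -0.1609  0.1962]
 [ 0.513  -0.1674  0.1915]
 [ 0.516  -0.1646  0.195 ]
 [ 0.5148 -0.1658  0.1929]
 [ 0.513  -0.1647  0.1864]
 [ 0.5182 -0.1666  0.1915]
 [ 0.5182 -0.167   0.1883]
 [ 0.5216 -0.1638  0.1913]]
button 66 [ 0.60364348 -0.178812    0.14331042]<stdin>:12: RuntimeWarning: Mean of empty slice.
  ret = um.true_divide(
```

View pics/cs2.png

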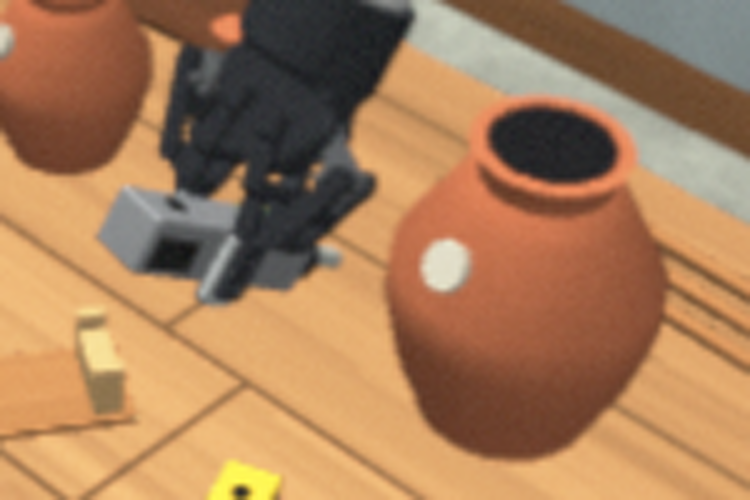

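View pics/cs3.png

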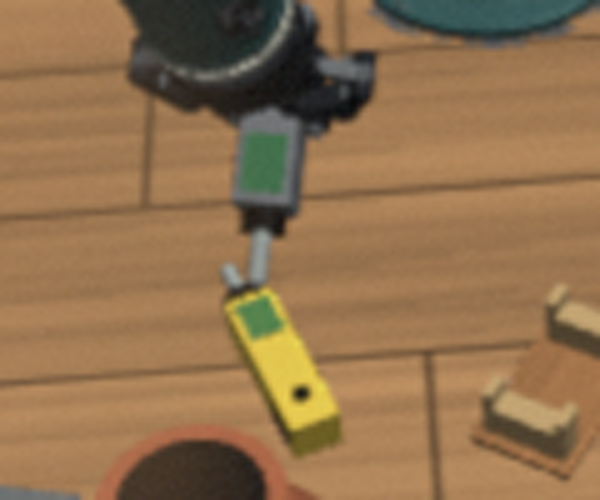

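```bash
sed -i 's/^SP=.*/SP=np.array([.608,-.1795,.1395])/' h.py; python3 - <<'E'
from h import *
p,R=press(.035);print(*[a.round(4) for a in delta(p,R)])
E
```

```text
[ 0.1427 -0.0272 -0.0694] [ 0.0025 -0.0092 -0.0029]
```

Call:
{"op": "play_rows", "data": {
  "motion": [
    [[0.03, -0.006, -0.01], [0.002, -0.009, -0.003]],
    [[0.07, -0.014, -0.03], [0.002, -0.009, -0.003]],
    [[0.11, -0.022, -0.05], [0.002, -0.009, -0.003]],
    [[0.143, -0.027, -0.069], [0.002, -0.009, -0.003]],
    [[0.143, -0.027, -0.069], [0.002, -0.009, -0.003]],
    [[0.143, -0.027, -0.069], [0.002, -0.009, -0.003]],
    [[0.143, -0.027, -0.069], [0.002, -0.009, -0.003]],
    [[0.143, -0.027, -0.069], [0.002, -0.009, -0.003]]
  ]
}}

```text
time: 8.22
tool_pos: [0.4765, -0.1545, 0.1885]
tcp_rot: [-0.871, -0.718, 1.242]
wrist_force: [-0.8, -0.8, -2.7]
width: 0.391
```

```bash
cat > chk.py <<'E'
from h import *
n0=-meterR(-11,30)[:,0]
def rep(n=6):
    F=[]
    for i in range(n):
        cams.read_camera("wrist");s=bot.read_state();F.append(s["wrist_force"])
    F=np.array(F);print("t",s["time"],"F",F.mean(0).round(2),"sd",F.std(0).round(2),"Fn",(F@n0).round(2),"mean",(F@n0).mean().round(2))
    t,Rm=tip();e=t-SP;L=meterR(-11,30).T@e
    print("tip",t.round(4),"out",-L[0].round(4),"lat",L[1:].round(4),"angle",np.degrees(np.arccos(-Rm[:,0]@n0)).round(2))
    return F
E
python3 - <<'E'
from chk import *
rep(10)
for d in (.035,.016):
    p,R=press(d);print(*[a.round(4) for a in delta(p,R)])
for n in ["scene","side"]:
    p,d,W,cl=look(n);cv2.imwrite(f"pics/{n}3.png",cv2.resize(p[120:320,140:400,::-1],None,fx=3,fy=3,interpolation=2));np.savez(f"{n}3.npz",p=p,W=W)
E
```

```text
t 8.725 F [ 0.14  0.21 -2.14] sd [0.57 0.41 0.49] Fn [-0.82 -0.63 -1.28 -0.87 -1.85 -1.5  -1.74 -0.34 -1.09 -1.4 ] mean -1.15
tip [ 0.5783 -0.1736  0.1572] out 0.035 lat [0.0001 0.0002] angle 0.01
[-0.0002 -0.0003 -0.0005] [ 0.0005 -0.0002  0.    ]
[ 0.0402 -0.0081 -0.0242] [ 0.0005 -0.0002  0.    ]
```

View pics/scene3.png

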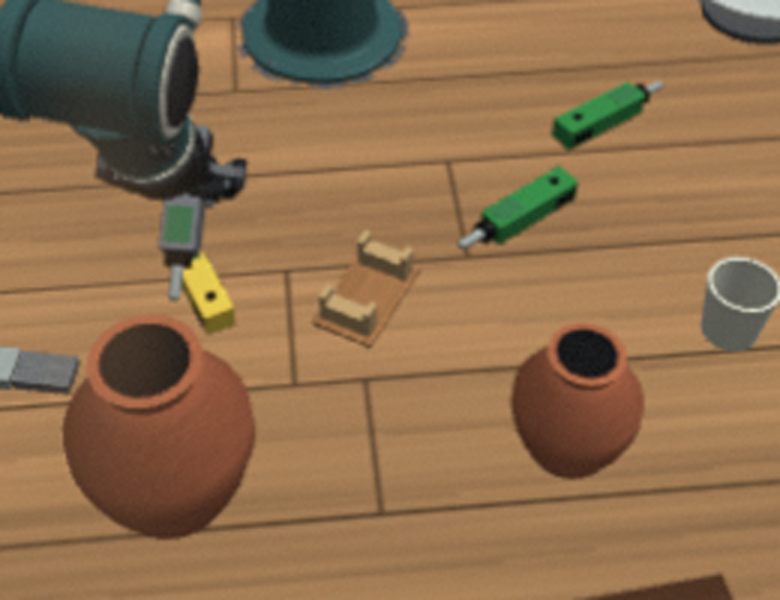

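View pics/side3.png

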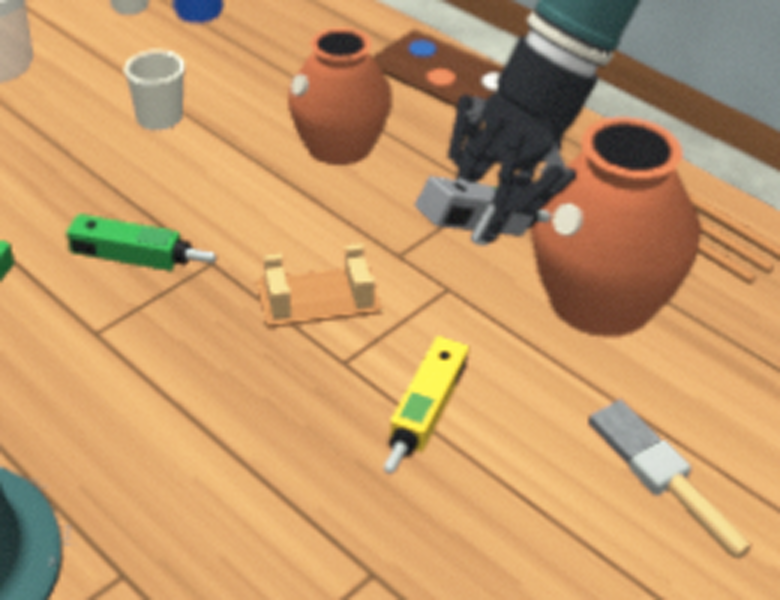

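```bash
python3 - <<'E'
from chk import *
M=meterR(-11,30)
for n in ["scene","side"]:
    f=np.load(n+"3.npz");W=f["W"];p=f["p"].astype(int)
    L=(W-tip()[0])@M
    m=(L[...,0]>-.022)&(L[...,0]<.004)&(np.hypot(L[...,1],L[...,2])<.012)
    Q=L[m]; o=Q[:,0].argsort(); print(n,m.sum(),"max out",Q[:,0].max())
    cam=M.T@(cal(n)[3]-tip()[0]);cam/=np.linalg.norm(cam);print("viewdir",cam.round(2))
    # fit cylinder center with r=5.5
    from scipy.optimize import least_squares
    q=Q[Q[:,0]<-.004]
    r=least_squares(lambda v:np.hypot(q[:,1]-v[0],q[:,2]-v[1])-.0055,[0,0],loss="soft_l1",f_scale=.001);print("axis off",r.x.round(4),"mean",q.mean(0).round(4))
    sat=p.max(2)-p.min(2);x,y,z=W[...,0],W[...,1],W[...,2]
    b=(sat<45)&(p.min(2)>100)&(np.hypot(x-.674,y+.192)<.085)&(z>.1)&(z<.18)&(L[...,0]>.01)
    if b.any():
        B=(W[b]-SP)@M;print("button lat",b.sum(),B.mean(0).round(4),B.min(0).round(4),B.max(0).round(4),np.median(B[:,0]))
E
```

```text
scene 32 max out -0.00027302547687580066
viewdir [0.15 0.21 0.97]
axis off [-0.0018  0.0006] mean [-0.0131 -0.0012  0.0043]
side 11 max out -0.00524789457566472
viewdir [-0.8  -0.53  0.27]
axis off [-0.0007  0.0019] mean [-0.0141 -0.0047  0.0032]
button lat 68 [-0.0054 -0.0001  0.0007] [-0.0111 -0.0136 -0.012 ] [0.0017 0.0158 0.0133] -0.005698114342889469
```

Call:
{"op": "play_rows", "data": {
  "motion": [
    [[0.012, -0.0024, -0.007], [0, 0, 0]],
    [[0.024, -0.0047, -0.0141], [0, 0, 0]],
    [[0.034, -0.0066, -0.02], [0, 0, 0]],
    [[0.041, -0.008, -0.0241], [0, 0, 0]],
    [[0.0446, -0.0087, -0.0263], [0, 0, 0]],
    [[0.0446, -0.0087, -0.0263], [0, 0, 0]],
    [[0.0446, -0.0087, -0.0263], [0, 0, 0]]
  ]
}}

```text
time: 9.7
tool_pos: [0.4945, -0.158, 0.1776]
tcp_rot: [-0.871, -0.718, 1.242]
wrist_force: [0.1, -0.0, -1.9]
width: 0.391
```

```bash
python3 - <<'E'
from chk import *
rep(10)
for d in (.009,):
    p,R=press(d);print(*[a.round(4) for a in delta(p,R)])
E
```

```text
t 10.2 F [ 0.09  0.   -1.69] sd [0.41 0.52 0.51] Fn [-0.53 -1.45 -1.36 -0.61 -0.78 -1.22 -0.78 -1.85 -0.54 -0.1 ] mean -0.92
tip [ 0.5962 -0.1771  0.1467] out 0.014 lat [0.0001 0.0002] angle 0.01
[ 0.0104 -0.0023 -0.0067] [ 0.0006 -0.0001  0.    ]
```

Call:
{"op": "play_rows", "data": {
  "motion": [
    [[0.003, -0.0006, -0.0018], [0, 0, 0]],
    [[0.0064, -0.0012, -0.0038], [0, 0, 0]],
    [[0.0064, -0.0012, -0.0038], [0, 0, 0]]
  ]
}}

```text
time: 10.58
tool_pos: [0.4972, -0.1584, 0.1759]
tcp_rot: [-0.87, -0.717, 1.242]
wrist_force: [-0.1, 0.4, -2.0]
width: 0.389
```

```bash
python3 -c "
from chk import *
rep(6)"
```

```text
t 10.875 F [ 0.15  0.11 -2.19] sd [0.3  0.35 0.3 ] Fn [-1.06 -1.35 -1.17 -1.02 -1.55 -1.07] mean -1.2
tip [ 0.5988 -0.1776  0.1452] out 0.011 lat [0.0001 0.0002] angle 0.01
```

Call:
{"op": "play_rows", "data": {
  "motion": [
    [[0.002, -0.0004, -0.0012], [0, 0, 0]],
    [[0.0042, -0.0008, -0.0025], [0, 0, 0]],
    [[0.0042, -0.0008, -0.0025], [0, 0, 0]]
  ]
}}

```text
time: 11.25
tool_pos: [0.4988, -0.1588, 0.1749]
tcp_rot: [-0.87, -0.718, 1.242]
wrist_force: [-0.3, 1.1, -3.1]
width: 0.392
```

```bash
python3 -c "
from chk import *
rep(6)"
```

```text
t 11.55 F [ 0.37 -0.26 -2.07] sd [0.26 0.36 0.23] Fn [-1.93 -1.33 -1.49 -1.3  -1.42 -0.91] mean -1.4
tip [ 0.6004 -0.1779  0.1441] out 0.009 lat [0.0001 0.0001] angle 0.01
```

Call:
{"op": "play_rows", "data": {
  "motion": [
    [[0.0016, -0.0003, -0.0009], [0, 0, 0]],
    [[0.0032, -0.0006, -0.0019], [0, 0, 0]],
    [[0.0032, -0.0006, -0.0019], [0, 0, 0]]
  ]
}}

```text
time: 11.92
tool_pos: [0.5001, -0.159, 0.1742]
tcp_rot: [-0.87, -0.717, 1.242]
wrist_force: [0.8, -0.0, -2.7]
width: 0.395
```

```bash
python3 -c "
from chk import *
rep(6)"
```

```text
t 12.225 F [ 0.09 -0.42 -2.06] sd [0.34 0.49 0.42] Fn [-1.12 -0.95 -0.48 -1.55 -1.53 -1.42] mean -1.17
tip [ 0.6017 -0.1782  0.1434] out 0.0075 lat [0.0001 0.0002] angle 0.01
```

Call:
{"op": "play_rows", "data": {
  "motion": [
    [[0.001, -0.0002, -0.0006], [0, 0, 0]],
    [[0.0021, -0.0004, -0.0013], [0, 0, 0]],
    [[0.0021, -0.0004, -0.0013], [0, 0, 0]]
  ]
}}

```text
time: 12.6
tool_pos: [0.5009, -0.1591, 0.1737]
tcp_rot: [-0.87, -0.718, 1.242]
wrist_force: [0.1, -0.2, -1.8]
width: 0.391
```

```bash
python3 -c "
from chk import *
rep(6)"
```

```text
t 12.9 F [ 0.04  0.11 -2.21] sd [0.45 0.46 0.25] Fn [-1.23 -1.81 -1.38 -0.79 -0.47 -1.05] mean -1.12
tip [ 0.6026 -0.1783  0.1428] out 0.0065 lat [0.0001 0.0001] angle 0.01
```

Call:
{"op": "play_rows", "data": {
  "motion": [
    [[0.001, -0.0002, -0.0006], [0, 0, 0]],
    [[0.0021, -0.0004, -0.0013], [0, 0, 0]],
    [[0.0021, -0.0004, -0.0013], [0, 0, 0]]
  ]
}}

```text
time: 13.28
tool_pos: [0.5018, -0.1593, 0.1732]
tcp_rot: [-0.87, -0.718, 1.242]
wrist_force: [0.8, 0.3, -2.5]
width: 0.39
```

```bash
python3 -c "
from chk import *
rep(6)"
```

```text
t 13.575 F [ 0.02  0.03 -2.46] sd [0.31 0.49 0.54] Fn [-1.68 -1.12 -1.09 -1.4  -0.63 -1.53] mean -1.24
tip [ 0.6034 -0.1785  0.1424] out 0.0055 lat [0.0001 0.0001] angle 0.02
```

Call:
{"op": "play_rows", "data": {
  "motion": [
    [[0.001, -0.0002, -0.0006], [0, 0, 0]],
    [[0.0021, -0.0004, -0.0013], [0, 0, 0]],
    [[0.0021, -0.0004, -0.0013], [0, 0, 0]]
  ]
}}

```text
time: 13.95
tool_pos: [0.5024, -0.1594, 0.1729]
tcp_rot: [-0.87, -0.717, 1.242]
wrist_force: [-1.1, -0.2, -1.1]
width: 0.392
```

```bash
python3 -c "
from chk import *
rep(6)"
```

```text
t 14.25 F [-1.69  0.05 -0.51] sd [0.5  0.31 0.41] Fn [1.56 0.72 1.34 1.03 0.68 1.82] mean 1.19
tip [ 0.6041 -0.1786  0.1419] out 0.0046 lat [0.0001 0.0001] angle 0.02
```

Call:
{"op": "play_rows", "data": {
  "motion": [
    [[0.0012, -0.0002, -0.0007], [0, 0, 0]],
    [[0.0024, -0.0005, -0.0014], [0, 0, 0]],
    [[0.0024, -0.0005, -0.0014], [0, 0, 0]]
  ]
}}

```text
time: 14.62
tool_pos: [0.5033, -0.1596, 0.1723]
tcp_rot: [-0.87, -0.717, 1.243]
wrist_force: [-3.3, 1.2, 0.2]
width: 0.388
```

```bash
python3 -c "
from chk import *
rep(8)"
```

```text
t 15.025 F [-3.21  0.84  0.79] sd [0.5  0.52 0.37] Fn [2.89 3.81 3.8  3.2  3.28 3.2  3.09 2.83] mean 3.26
tip [ 0.605  -0.1788  0.1413] out 0.0035 lat [0.0001 0.    ] angle 0.02
```

Call:
{"op": "play_rows", "data": {
  "motion": [
    [[0.0006, -0.0001, -0.0003], [0, 0, 0]],
    [[0.0006, -0.0001, -0.0003], [0, 0, 0]],
    [[0.0006, -0.0001, -0.0003], [0, 0, 0]],
    [[0.0006, -0.0001, -0.0003], [0, 0, 0]],
    [[0.0006, -0.0001, -0.0003], [0, 0, 0]],
    [[0.0006, -0.0001, -0.0003], [0, 0, 0]],
    [[0.0006, -0.0001, -0.0003], [0, 0, 0]],
    [[0.0006, -0.0001, -0.0003], [0, 0, 0]],
    [[0.0006, -0.0001, -0.0003], [0, 0, 0]],
    [[0.0006, -0.0001, -0.0003], [0, 0, 0]]
  ]
}}

```text
time: 16.27
tool_pos: [0.5038, -0.1597, 0.172]
tcp_rot: [-0.87, -0.717, 1.242]
wrist_force: [-4.1, 0.5, 0.8]
width: 0.392
```

```bash
python3 -c "
from chk import *
rep(24)
for n in ['scene','side']:
    p,d,W,cl=look(n);cv2.imwrite(f'pics/{n}4.png',cv2.resize(p[120:320,140:400,::-1],None,fx=3,fy=3,interpolation=2));np.savez(f'{n}4.npz',p=p,W=W)
"
```

```text
t 17.475 F [-4.49  0.71  0.85] sd [0.4  0.38 0.5 ] Fn [3.71 4.23 4.36 4.49 4.53 4.35 4.78 4.78 4.16 4.98 3.61 4.75 3.93 4.48
 4.32 3.92 3.91 5.12 4.38 4.34 3.67 4.99 4.75 4.19] mean 4.36
tip [ 0.6054 -0.1789  0.1411] out 0.0031 lat [0.0001 0.0001] angle 0.01
```

View pics/side4.png

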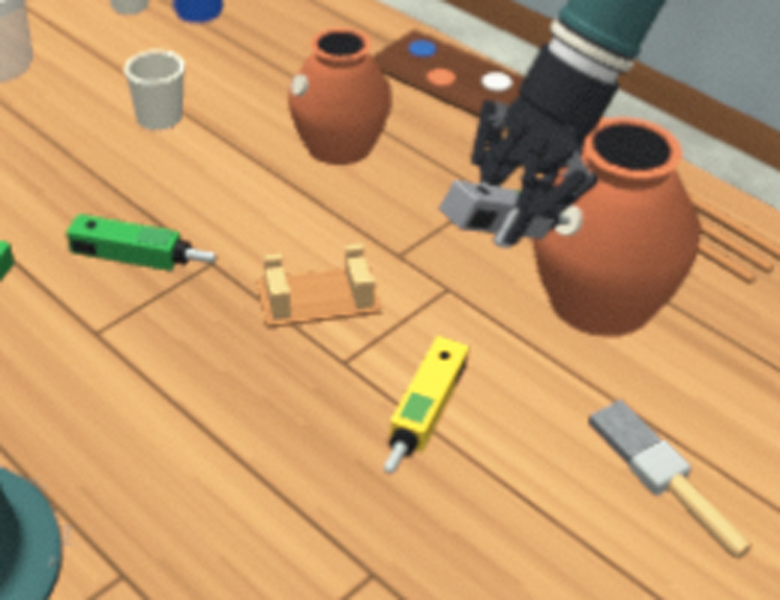

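Call:
{"op": "play_rows", "data": {
  "motion": [
    [[-0.008, 0.0016, 0.0047], [0, 0, 0]],
    [[-0.03, 0.006, 0.018], [0, 0, 0]],
    [[-0.07, 0.014, 0.041], [0, 0, 0]],
    [[-0.12, 0.023, 0.07], [0, 0, 0]],
    [[-0.17, 0.033, 0.1], [0, 0, 0]],
    [[-0.2, 0.039, 0.12], [0, 0, 0]],
    [[-0.2, 0.039, 0.12], [0, 0, 0]]
  ]
}}

```text
time: 18.45
tool_pos: [0.4235, -0.1441, 0.2211]
tcp_rot: [-0.873, -0.719, 1.242]
wrist_force: [0.3, 0.0, -2.8]
width: 0.389
```

```bash
python3 - <<'E'
from chk import *
print(bot.read_state()["wrist_force"])
g=np.load("grasp.npy")
print(*[a.round(4) for a in delta(g[:3]+[0,0,.2],Ro.from_rotvec(g[3:]).as_matrix())])
p,d,W,cl=look("side");x,y,z=W[...,0],W[...,1],W[...,2];p=p.astype(int)
sat=p.max(2)-p.min(2)
b=(sat<45)&(p.min(2)>100)&(np.hypot(x-.674,y+.192)<.11)&(z>.1)&(z<.18);print("button",b.sum(),W[b].mean(0))
E
```

```text
[ 0.29985568  0.01195345 -2.75125569]
[ 9.070e-02  3.931e-01 -1.000e-04] [-0.2492 -0.6192 -0.4772]
button 67 [ 0.60403434 -0.17877068  0.14309619]
```

Jar unmoved. Return above the cradle.

Call:
{"op": "play_rows", "data": {
  "motion": [
    [[0.02, 0.08, 0.03], [-0.05, -0.12, -0.1]],
    [[0.04, 0.16, 0.03], [-0.1, -0.25, -0.19]],
    [[0.06, 0.24, 0.03], [-0.15, -0.37, -0.29]],
    [[0.08, 0.32, 0.02], [-0.2, -0.5, -0.38]],
    [[0.091, 0.393, 0], [-0.249, -0.619, -0.477]],
    [[0.091, 0.393, 0], [-0.249, -0.619, -0.477]],
    [[0.091, 0.393, 0], [-0.249, -0.619, -0.477]],
    [[0.091, 0.393, 0], [-0.249, -0.619, -0.477]],
    [[0.091, 0.393, 0], [-0.249, -0.619, -0.477]]
  ]
}}

```text
time: 19.62
tool_pos: [0.4607, 0.0123, 0.22]
tcp_rot: [-1.426, -0.774, 0.776]
wrist_force: [0.0, -0.4, -2.2]
width: 0.388
```

```bash
python3 - <<'E'
from chk import *
cams.read_camera("side")
g=np.load("grasp.npy")
print(*[a.round(4) for a in delta(g[:3]+[0,0,.04],Ro.from_rotvec(g[3:]).as_matrix())])
E
```

```text
[-0.0019  0.002  -0.3973] [-0.0021 -0.0035  0.0009]
```

Call:
{"op": "play_rows", "data": {
  "motion": [
    [[-0.002, 0.002, -0.1], [-0.002, -0.003, 0]],
    [[-0.002, 0.002, -0.22], [-0.002, -0.003, 0]],
    [[-0.002, 0.002, -0.33], [-0.002, -0.003, 0]],
    [[-0.002, 0.002, -0.38], [-0.002, -0.003, 0]],
    [[-0.002, 0.002, -0.397], [-0.002, -0.003, 0]],
    [[-0.002, 0.002, -0.397], [-0.002, -0.003, 0]],
    [[-0.002, 0.002, -0.397], [-0.002, -0.003, 0]],
    [[-0.002, 0.002, -0.397], [-0.002, -0.003, 0]]
  ]
}}

```text
time: 20.68
tool_pos: [0.4606, 0.0138, 0.0625]
tcp_rot: [-1.429, -0.778, 0.774]
wrist_force: [0.5, -0.0, -2.2]
width: 0.391
```

```bash
python3 - <<'E'
from chk import *
p,d,W,cl=look("wrist");cv2.imwrite("pics/w5.png",p[:,:,::-1])
g=np.load("grasp.npy")
print(*[a.round(4) for a in delta(g[:3],Ro.from_rotvec(g[3:]).as_matrix())],bot.read_state()["wrist_force"])
E
```

```text
[-0.0013 -0.0018 -0.1031] [-0.0001  0.003  -0.0007] [-1.02811192  0.17301125 -2.69414089]
```

View pics/w5.png

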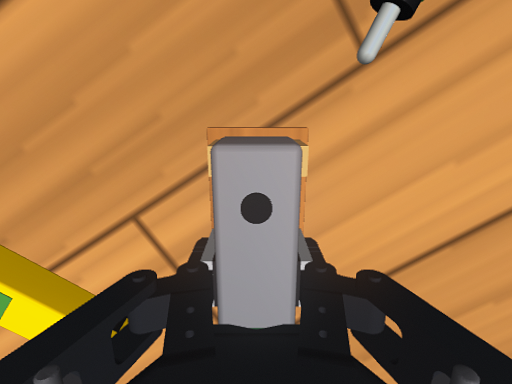

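Call:
{"op": "play_rows", "data": {
  "motion": [
    [[-0.001, -0.002, -0.03], [0, 0.003, 0]],
    [[-0.001, -0.002, -0.06], [0, 0.003, 0]],
    [[-0.001, -0.002, -0.085], [0, 0.003, 0]],
    [[-0.001, -0.002, -0.095], [0, 0.003, 0]],
    [[-0.001, -0.002, -0.101], [0, 0.003, 0]],
    [[-0.001, -0.002, -0.101], [0, 0.003, 0]],
    [[-0.001, -0.002, -0.101], [0, 0.003, 0]]
  ]
}}

```text
time: 21.6
tool_pos: [0.4595, 0.0131, 0.0211]
tcp_rot: [-1.427, -0.776, 0.776]
wrist_force: [0.4, -0.2, -1.1]
width: 0.392
```

```bash
python3 - <<'E'
from chk import *
cams.read_camera("wrist")
g=np.load("grasp.npy")
print(*[a.round(4) for a in delta(g[:3],Ro.from_rotvec(g[3:]).as_matrix())],bot.read_state()["wrist_force"])
E
```

```text
[ 0.0008  0.0001 -0.    ] [-0.0001 -0.0015 -0.0007] [-0.10278892 -0.36670483 -1.12408909]
```

Back at the grasp pose; the cradle takes part of the weight. Release.

Call:
{"op": "play_rows", "data": {
  "motion": [
    [[0, 0, 0], [0, 0, 0]],
    [[0, 0, 0], [0, 0, 0]],
    [[0, 0, 0], [0, 0, 0]],
    [[0, 0, 0], [0, 0, 0]],
    [[0, 0, 0], [0, 0, 0]],
    [[0, 0, 0], [0, 0, 0]],
    [[0, 0, 0], [0, 0, 0]]
  ],
  "gripper": 0
}}

```text
time: 22.52
tool_pos: [0.459, 0.0131, 0.0208]
tcp_rot: [-1.427, -0.775, 0.777]
wrist_force: [-0.9, -0.1, -0.5]
width: 1.002
```

Call:
{"op": "play_rows", "data": {
  "motion": [
    [[0, 0, 0.03], [0, 0, 0]],
    [[0, 0, 0.1], [0, 0, 0]],
    [[0, 0, 0.22], [0, 0, 0]],
    [[0, 0, 0.36], [0, 0, 0]],
    [[0, 0, 0.5], [0, 0, 0]],
    [[0, 0, 0.55], [0, 0, 0]],
    [[0, 0, 0.55], [0, 0, 0]]
  ]
}}

```text
time: 23.4
tool_pos: [0.4606, 0.013, 0.244]
tcp_rot: [-1.43, -0.779, 0.773]
wrist_force: [-1.5, -0.5, -0.4]
width: 1.001
```

```bash
python3 - <<'E'
from h import *
p,d,W,cl=look("wrist");cv2.imwrite("pics/w6.png",p[:,:,::-1])
x,y,z=W[...,0],W[...,1],W[...,2]
m=(abs(x-.462)<.08)&(abs(y-.014)<.07)&(z>.059)&(z<.070)
P=W[m];r=cv2.minAreaRect((P[:,:2]*1000).astype(np.float32));print("top",m.sum(),np.median(P[:,2]),r)
for n in ["side","scene"]:
    p,d,W,cl=look(n);cv2.imwrite(f"pics/{n}6.png",p[:,:,::-1])
    for l in ["meter","cradle","nose_tip","jar_large","jar_small","glaze_cup","brush"]:
        for o in cams.mark_of(n,l)[:4]:
            print(n,l,round(o["conf"],2),np.round(cl[2]@np.array(o["xyz"])+cl[3],3))
s=bot.read_state();print(s["time"],s["width"])
E
```

```text
top 2827 0.061427154694919384 ((464.073974609375, 9.646015167236328), (33.701786041259766, 129.19598388671875), 57.2210693359375)
side meter 0.96 [0.356 0.204 0.001]
side meter 0.73 [0.465 0.012 0.026]
side meter 0.61 [ 0.443 -0.161  0.002]
side cradle 0.75 [0.463 0.013 0.002]
side nose_tip 0.51 [ 0.548 -0.043  0.045]
side nose_tip 0.48 [ 0.341 -0.204  0.017]
side nose_tip 0.4 [0.412 0.122 0.019]
side jar_large 0.74 [ 0.677 -0.193  0.005]
side jar_large 0.41 [0.664 0.188 0.003]
side jar_large 0.38 [ 0.52  -0.38  -0.002]
side jar_large 0.19 [ 0.607 -0.177  0.141]
side jar_small 0.82 [0.663 0.189 0.001]
side glaze_cup 0.93 [0.545 0.386 0.002]
side brush 0.77 [ 0.522 -0.381 -0.002]
scene meter 0.85 [0.462 0.011 0.032]
scene meter 0.85 [ 0.223  0.323 -0.002]
scene meter 0.84 [ 0.438 -0.168 -0.001]
scene meter 0.72 [0.358 0.21  0.002]
scene cradle 0.69 [ 0.663  0.186 -0.001]
scene cradle 0.68 [ 0.464  0.012 -0.   ]
scene nose_tip 0.42 [0.414 0.115 0.014]
scene nose_tip 0.38 [ 0.547 -0.045  0.046]
scene jar_large 0.65 [ 0.675 -0.193 -0.002]
scene jar_small 0.88 [ 0.667  0.188 -0.001]
scene glaze_cup 0.96 [ 0.542  0.385 -0.001]
scene brush 0.74 [ 0.521 -0.388 -0.   ]
24.25 1.0028465967072906
```

View pics/w6.png

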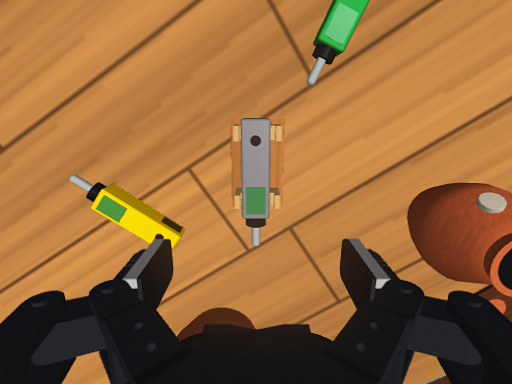

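View pics/side6.png

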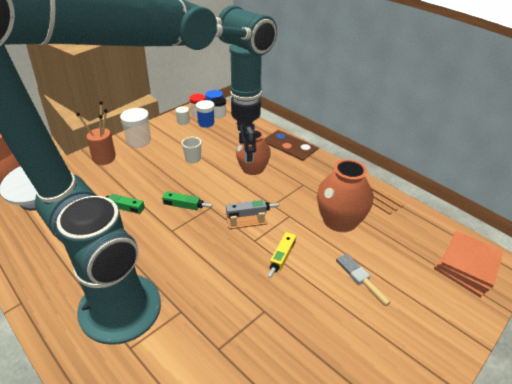

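```bash
python3 -c "
from workcell import bot
print(bot.finish_job())"
```

```text
the job is handed in; nothing more can be done
None
```

The meter pressed the large jar's button at about 5.5 N for roughly 2.5 s, and is back in its cradle, released. I handed the job in at about 24 s; no verdict is reported.

- **Press:** I found contact by touch with the button face about 5 mm proud of the wall. The 5.5 N is the mean wrist force above the pre-contact level; single readings scatter by about 0.5 N. By the arm's measured pose, the nose was within 0.2 mm of the aim line and square to the aimed direction. The camera estimates of the nose and button agree with that aim to about 2 mm.
- **Final checks:** The meter lies in the cradle within about 1 mm of where it was, screen up and nose the same way, with the gripper open and about 0.2 m above it. The jars, cup and brush read at their starting positions within the cameras' noise of a few millimetres.
- **Disagreements:** The recognition networks gave some duplicate or wrong labels, such as other meters or the small jar reported as the large one. I used depth measurements, colours and the known sizes instead. No check failed.

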